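# Aim the vial reader at the red-capped vial and start it

## Task

The vial reader's selector is parked in its lock slot. Pull the sprung selector knob up, turn it towards the red-capped vial that stands in the reader and let it drop fully home into that vial's notch, feeling for the notch and never forcing the knob against the ring; then let go of it and press the green start button all the way down. Leave all four vials standing in their bays.

Things in the scene. Friction and masses are not known exactly. Their poses are not given: they have to be found in the camera images.
- reader: Bench vial reader, fixed: white base plate 260 x 250 x 14 mm and a grey round tower, 66 mm high, that carries the knob. Origin on the desk under the tower's (= the knob's) upright axis; +x points to the middle between the vials, -x to the start button. Vial bays (30 mm sockets, 6 mm deep) lie 100 mm from the axis, at about -1.22, -0.70, +0.70 and +1.22 rad from +x.
- ring_top (a point): Centre of the metal detent ring on the tower (60 to 82 mm across), at the height of its top; axes as the reader's. It has a wide lock slot round 0 rad (0.22 rad either side, give or take 0.06) and one notch per bay, 7 mm wide. No notch lies exactly towards its vial: each is off by an unknown 0.05 to 0.17 rad, one way or the other, and must be felt for.
- selector (a joint): Turn of the selector knob in rad, 0 = its pointer along the reader's +x (lock slot), positive anticlockwise seen from above; stops at -1.55 and +1.55. Light friction.
- selector_pull (a joint): How far the knob is pulled up, m: 0 = home, about 0.006 = its tooth rests on top of the ring, from 0.007 = free to turn, 0.013 = upper stop. A spring pulls it down (6 N at home, 9 N at the stop; drops at about 0.1 m/s). Let down on the ring it stays there and turns along it with a light hand (under 0.1 N m); over a notch the spring pulls it in if nobody holds it up.
- knob_grip (a point): Centre of the knob's grip: black upright bar 46 mm long (this point's x axis, the pointer's direction), 16 mm thick (y), on a 53 mm round skirt. With the knob home the point is 104 mm over the desk, the bar's top 117 mm, its foot 81 mm. The knob's tooth, a steel block 5 mm wide, hangs down 31 to 41 mm from the axis on the pointer side.
- beam_spot (a point): Point 100 mm out from the knob's axis in the direction of the pointer (40 mm over the desk with the knob home): where the reader looks. It turns and rises with the knob.
- vial_4_mid (a point): Glass vial with RED cap, 28 mm across, 72 mm high, standing in one of the bays (its foot 8 mm over the desk); point on its axis, 30 mm over its foot.
- vial_1_mid (a point): Glass vial with black cap, 27 mm across, 62 mm high, in another bay; point on its axis, 30 mm over its foot.
- vial_2_mid (a point): Glass vial with blue cap, 27 mm across, 62 mm high, in another bay; point on its axis, 30 mm over its foot.
- vial_3_mid (a point): Small glass vial with whitish-grey cap, 22 mm across, 48 mm high, in another bay; point on its axis, 30 mm over its foot.
- start_top (a point): Centre of the top of the green start button (30 mm across) on the reader's base plate, 115 mm from the knob's axis on the reader's -x side.
- start (a joint): How far the start button is pressed down, in m: 0 = up, 0.006 = all the way; takes about 5 N and springs back.

How it is judged:
On the way, in this order (a step that is already met when the one before it is completed fails the run):
1. the knob is pulled up clear of the ring (value of joint selector_pull above 0.0065 m), for 0.1 s.
2. the knob is home in the notch of the red-capped vial and the fingers have let go of it (value of joint selector_pull below 0.002 m and horizontal distance between beam_spot and vial_4_mid below 0.028 m and contact force between the fingers and selector below 0.3 N), for 0.2 s.
3. the start button is pressed down (value of joint start above 0.0045 m), for 0.05 s.
At the end, for the whole second after the job is handed in: The knob is home (pulled up by less than 2 mm) in the notch of the red-capped vial (the point 100 mm out along its pointer within 28 mm of that vial's axis, seen from above), the start button has come up again (less than 2 mm down) and all four vials stand upright (within 0.2 rad) (value of joint each of selector_pull, start below 0.002 m and horizontal distance between beam_spot and vial_4_mid below 0.028 m and angle between each of vial_4_mid, vial_1_mid, vial_2_mid, vial_3_mid's own z axis and vertical below 0.2 rad); the robot touches nothing.
It fails at once if the knob's tooth is forced against the ring with more than 25 N (turned without pulling it clear, turned on after it has dropped, or pushed down on top of the ring) (contact force between selector and reader above 25 N).
It fails at once if the start button is pressed before the knob is home at the red-capped vial (value of joint start above 0.0035 m and (value of joint selector_pull above 0.003 m or horizontal distance between beam_spot and vial_4_mid above 0.03 m)).
It fails at once if a vial is knocked out of its bay (moved by more than 15 mm) (distance of any of vial_1_mid, vial_2_mid, vial_3_mid, vial_4_mid from where it was at the start of the episode above 0.015 m).
It also fails if it takes over 72 s, if anything falls off the work surface, if the arm or the gripper's body presses on something with over 40 N, if the wrist force passes 120 N, or if a joint passes its speed limit or range.

## Robot

A 7-joint arm with a two-finger parallel gripper is mounted at the origin on a cart in front of the work surface, level with it; the furniture and walls round the work are solid. World frame = base frame: x ahead of the robot, y to its left, z up, the work surface at z = 0. Lengths are in m, angles in rad, forces in N, time in s.
With the tool pointing down it reaches from about 0.35 to 0.9 m from the base axis. Payload 8.1 kg.
Tool frame: the origin (TCP) lies between the finger pads; the fingertips stand 11 mm ahead of it and the grasp point (between the pads) lies 8 mm behind it; z points along the fingers, y is the line along which they close (so a half turn about z gives the same grasp; the last joint's range is limited). The gripper opens to 92 mm and grips with 3 to 60 N. Pads are 19 mm wide; open, the fingers measure 130 mm over their backs; the gripper's body (75 mm by 190 mm) begins 47 mm behind the grasp point.
Start: joints at [1.113, 0.434, 0.025, 1.573, -0.012, 1.134, -0.075], TCP at [0.217, -0.586, 0.238] pointing down, gripper open.
Joint ranges: [-2.62, 2.62], [-0.44, 2.09], [-1.27, 1.32], [0.08, 2.57], [-1.32, 4.46], [0.12, 2], [-2.74, 2.74]. Speed limits (rad/s): [2.22, 2.22, 3.01, 3.01, 3.14, 3.14, 3.14].

## Interface

Orientations are given as a rotation vector (axis times angle).
In Python, from cell import observe, get_image, camera_params, sign_off gives the robot as it stands.
- The arm moves only by the shell command python3 -m pendant 'ROWS' [FORCE]. ROWS is JSON, one flat list of numbers, 7 for each row, row after row: the shift along the tool's x, y, z in m, then the turn, a rotation vector about the tool's x, y, z in rad, then the finger opening in m, from 0 to 0.0918. In form: [dx, dy, dz, rx, ry, rz, jaw, dx, dy, dz, rx, ry, rz, jaw, ...]. A call has 1 to 10 rows; each row shifts and turns the commanded pose from where the row before left it, along the tool's axes as they then stand; what a row does not reach is not made up. A row lasts 1/8 s, in which the tool goes at most 62.5 mm and 10.7 degrees, less where a joint would pass 70% of its speed; a pose out of reach is approached as far as the arm can. A call is refused whole if a number of a shift passes 0.0625 or a number of a turn 0.188, either way. A call with a gripper value outside its range is refused whole. The fingers move at their own pace and stop on an object; FORCE is the grip in N (left out, the last holds). Time passes only in rows, so rows that do not move let the fingers close. It gives the time, the measured TCP pose, the force, the opening and the grip force at its end, in the units of the state.
- observe(): the state, without advancing time (a new reading comes with each control period).
- get_image(name): name is "side" or "top" or "wrist"; returns the picture (384x512x3 uint8, red, green, blue); there is no depth.
- camera_params(name): a dict with "intrinsics" (3x3 intrinsics, pixels), "eye" and "rotation" of the camera in the world; the wrist camera has in their place "T_tool_cam" (4x4, takes a point from camera to tool coordinates, whose origin is the TCP and whose axes are the flange's). Camera axes: x right, y down, z forward; pixel columns grow to the right and rows downward; lengths in m; the calibration is good to about 2 mm. A picture is of the moment at which its call begins: read the wrist's pose just before it. camera_params takes no time and is no camera call.
- sign_off(): hands the job in; it is judged then, once.
The state is a dict: "clock": time; "joints": joint angles; "dq": joint speeds; "joint_efforts": joint torques, N m; "position": TCP position; "ee_rot": TCP orientation; "force": force on the tool from outside, world axes, zero at the start; "ft_torque": the same for the moment, N m; "width": opening from 0.0 (shut) to 1.0 (fully open); "gripper_force": force on a finger pad.
Only numpy, scipy, OpenCV 4.12 (cv2) and the standard library are available. Lean on these libraries where they do the work, as an engineer would, in place of code of your own. Each camera call takes 0.05 s, during which the arm holds its last target. There are 200 camera calls.

## Working session

There is one attempt and no reset: what is moved stays moved. The work goes in short steps, Python scripts to look and compute and a shell command to move; the robot and the scene stay as the last step left them, time stands still between calls to the robot, and variables do not carry over. Pictures are saved under pics/ and viewed, at most 10 in all, crops included, and the job is handed in when it is done.

```bash
mkdir -p pics
python3 - <<'E'
from cell import *
import cv2,numpy as np
s=observe();print({k:np.round(v,3) for k,v in s.items()})
a=get_image("top");b=get_image("side")
cv2.imwrite("pics/top.png",a[:,:,::-1]);cv2.imwrite("pics/side.png",b[:,:,::-1])
for n in("top","side","wrist"):print(n,camera_params(n))
E
```

```text
{'clock': np.float64(0.0), 'joints': array([ 1.113,  0.435,  0.025,  1.574, -0.012,  1.134, -0.075]), 'dq': array([0.002, 0.   , 0.   , 0.001, 0.   , 0.001, 0.001]), 'joint_efforts': array([-1.0000e-03, -6.6786e+01,  9.8500e-01, -3.1447e+01, -6.0000e-02,
        4.3000e-02,  0.0000e+00]), 'position': array([ 0.217, -0.586,  0.237]), 'ee_rot': array([-3.091e+00, -5.540e-01,  1.000e-03]), 'force': array([ 0.474,  0.426, -0.66 ]), 'ft_torque': array([-0.038, -0.01 , -0.032]), 'gripper_force': np.float64(0.0), 'width': np.float64(0.999)}
top {'intrinsics': array([[465.99076087,   0.        , 259.97132523],
       [  0.        , 465.99076087, 195.86948436],
       [  0.        ,   0.        ,   1.        ]]), 'eye': array([0.51176563, 0.04895414, 0.94057021]), 'rotation': array([-2.16722813,  2.14801353, -0.16798638])}
side {'intrinsics': array([[475.94479106,   0.        , 258.61784161],
       [  0.        , 475.94479106, 193.24564681],
       [  0.        ,   0.        ,   1.        ]]), 'eye': array([0.55786584, 0.82984808, 0.42227372]), 'rotation': array([-0.10997507,  2.58302144, -1.69794273])}
wrist {'intrinsics': array([[343.98298757,   0.        , 258.22456866],
       [  0.        , 343.98298757, 193.57099546],
       [  0.        ,   0.        ,   1.        ]]), 'T_tool_cam': array([[ 9.54265087e-05, -9.67865009e-01, -2.51470306e-01,
         6.86973181e-02],
       [ 9.99999991e-01,  6.89049278e-05,  1.14271302e-04,
         3.08922968e-04],
       [-9.32716519e-05, -2.51470314e-01,  9.67865007e-01,
        -1.47221261e-01],
       [ 0.00000000e+00,  0.00000000e+00,  0.00000000e+00,
         1.00000000e+00]])}
```

View pics/top.png

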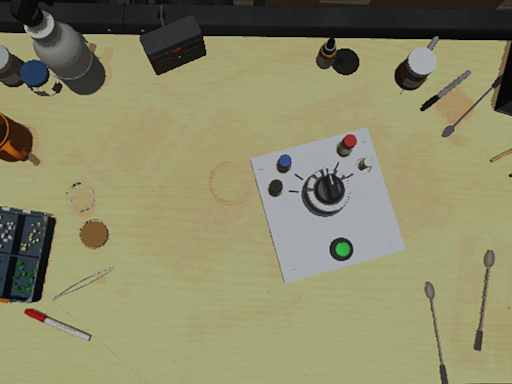

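View pics/side.png

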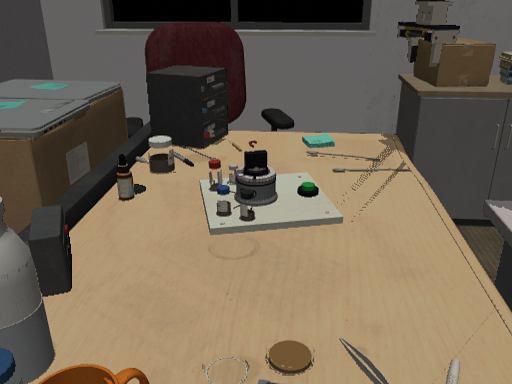

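The top view shows the knob at about (328,187), button at (343,250), and caps at red (349,142), white (366,163), blue (285,162) and black (276,187). So red is in the -0.70 bay. The side view agrees. Next I'll refine the centres and fit the reader's pose.

```bash
cat > h.py <<'E'
import numpy as np,cv2
from cell import *
from scipy.spatial.transform import Rotation as R
from scipy.optimize import least_squares
def proj(n,P):
    c=camera_params(n);Rm=np.array(c["rotation"]);Rm=R.from_rotvec(Rm).as_matrix() if Rm.ndim==1 else Rm
    p=(np.atleast_2d(P)-c["eye"])@Rm; p=p@np.array(c["intrinsics"]).T; return p[:,:2]/p[:,2:]
def model(q,zb=.03):
    x,y,a=q;pts=[]
    for r,t,z in((.1,-.7,.080),(.1,.7,.070),(.1,1.22,.070),(.1,-1.22,.056),(.115,np.pi,zb),(0,0,.117)):
        pts.append([x+r*np.cos(a+t),y+r*np.sin(a+t),z])
    return np.array(pts)
E
python3 - <<'E'
from h import *
im=cv2.imread("pics/top.png");hsv=cv2.cvtColor(im,cv2.COLOR_BGR2HSV)
def cen(lo,hi,box):
    m=cv2.inRange(hsv,lo,hi);k=np.zeros_like(m);x0,y0,x1,y1=box;k[y0:y1,x0:x1]=m[y0:y1,x0:x1]
    c=cv2.moments(k,True);return [c['m10']/c['m00'],c['m01']/c['m00']],c['m00']
g,_=cen((45,100,60),(80,255,255),(325,235,360,265));b,_=cen((105,120,40),(130,255,255),(272,150,295,175));r,_=cen((0,150,60),(8,255,255),(335,130,362,155))
print(g,b,r)
obs=np.array([r,b,[276,187],[366,163],g,[328,187]])
f=lambda q:(proj("top",model(q))-obs).ravel()
s=least_squares(f,[.5,-.08,.2],loss='soft_l1')
print(s.x,s.fun.reshape(-1,2).round(1))
c=cv2.resize(im[120:270,240:415],None,fx=4,fy=4,interpolation=cv2.INTER_CUBIC)
for u,v in proj("top",model(s.x)): cv2.drawMarker(c,(int((u-240)*4),int((v-120)*4)),(0,255,255),0,12)
cv2.imwrite("pics/crop.png",c)
E
```

```text
[342.3, 248.87894736842105] [284.63793103448273, 160.5] [349.5, 140.5]
[ 0.64510158 -0.09414651  0.28787241] [[-0.4  1.5]
 [-0.8  0.8]
 [-0.7 -0.6]
 [ 1.5 -1.6]
 [-0.3  0.6]
 [ 4.1 -0.7]]
```

View pics/crop.png

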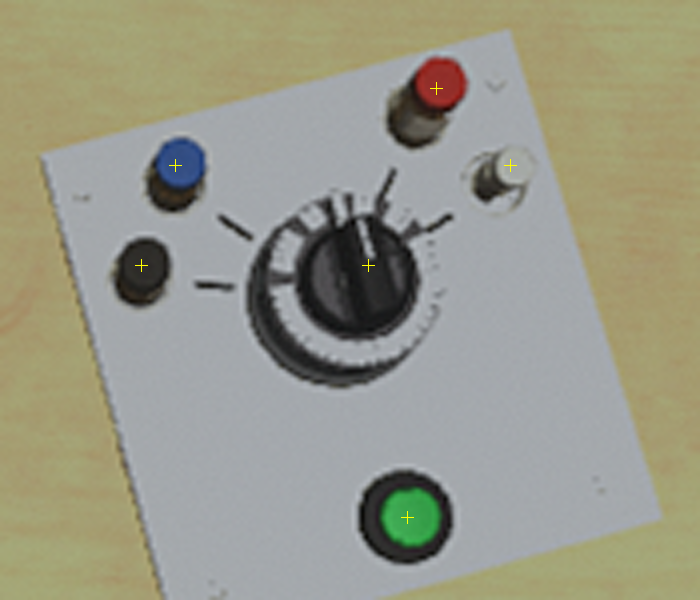

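```bash
python3 -m pendant '[0.047,-0.026,0,0,0,0,0.09,0.047,-0.026,0,0,0,0,0.09,0.047,-0.026,0,0,0,0,0.09,0.047,-0.026,0,0,0,0,0.09,0.047,-0.026,0,0,0,0,0.09,0.047,-0.026,0,0,0,0,0.09,0.047,-0.026,0,0,0,0,0.09,0.047,-0.026,0,0,0,0,0.09,0.047,-0.026,0,0,0,0,0.09,0.047,-0.026,0,0,0,0,0.09]'
cat >> h.py <<'E'
def pose():
    s=observe();return np.array(s["position"]),R.from_rotvec(s["ee_rot"])
def delta(target,yaw):
    "tool-frame shift and world yaw turn needed; tool x at yaw"
    p,r=pose();x=r.as_matrix()[:,0]
    return r.inv().apply(np.array(target)-p).round(4), round(-(yaw-np.arctan2(x[1],x[0])),4)
def wproj(P,p,r):
    c=camera_params("wrist");T=np.array(c["T_tool_cam"])
    q=(r.inv().apply(np.atleast_2d(P)-p)-T[:3,3])@T[:3,:3];q=q@np.array(c["intrinsics"]).T;return q[:,:2]/q[:,2:]
E
python3 -c "
from h import *
print(delta([.645,-.094,.25],.288),observe()['joints'].round(3))"
```

```text
clock: 1.35
position: [0.5683, -0.1777, 0.2374]
ee_rot: [-3.092, -0.554, 0.001]
force: [0.3, -0.3, 0.0]
width: 0.982
gripper_force: 0.0
(array([ 0.101 , -0.0518, -0.0126]), np.float64(0.0665)) [ 0.329  0.396 -0.161  1.637  0.069  1.115 -1.067]
```

```bash
python3 -m pendant '[0.05,-0.026,-0.006,0,0,0,0.09,0.05,-0.026,-0.006,0,0,0,0.09,0,0,0,0,0,0.066,0.09,0,0,0,0,0,0,0.09,0,0,0,0,0,0,0.09]'
python3 - <<'E'
from h import *
p,r=pose();print(p,delta([.645,-.094,.25],.288),observe()['joints'].round(3))
np.savez("w1.npz",p=p,r=r.as_rotvec())
a=get_image("wrist")[:,:,::-1];cv2.imwrite("pics/w1.png",a)
E
```

```text
clock: 1.98
position: [0.6427, -0.0966, 0.2494]
ee_rot: [3.108, 0.452, -0.001]
force: [-0.6, -0.6, 0.1]
width: 0.984
gripper_force: 0.0
[ 0.64270504 -0.0965742   0.24943834] (array([ 0.0029, -0.0018, -0.0006]), np.float64(0.0007)) [ 0.17   0.476 -0.158  1.478  0.078  1.194 -1.282]
```

View pics/w1.png

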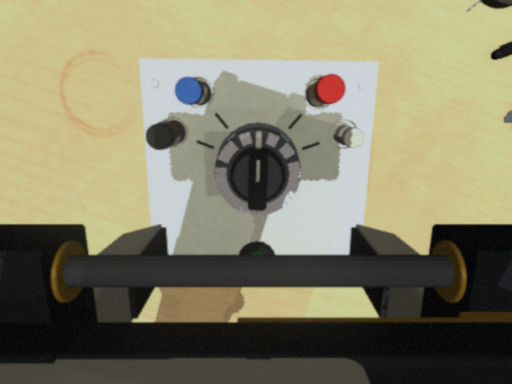

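The wrist view shows blue (188,90), red (331,88), black (158,136), white (353,136), the bar centre at about (258,180), and the skirt at (257,174). The pointer sits almost straight up the image.

Run:
```python
from h import *
d=np.load("w1.npz");p=d["p"];r=R.from_rotvec(d["r"])
im=cv2.imread("pics/w1.png");g=cv2.cvtColor(im,cv2.COLOR_BGR2GRAY)
hsv=cv2.cvtColor(im,cv2.COLOR_BGR2HSV)
for lo,hi in(((0,150,60),(8,255,255)),((105,120,40),(130,255,255))):
    m=cv2.inRange(hsv,lo,hi);m[:70]=0;m[120:]=0;n,_,st,c=cv2.connectedComponentsWithStats(m);i=1+st[1:,4].argmax();print(st[i],c[i])
obs=np.array([[331,88.5],[188,90],[158,136],[353,136],[258,180]])
def f(q):
    return (wproj(model(q),p,r)[[0,1,2,3,5]]-obs).ravel()
s=least_squares(f,[.645,-.094,.288],loss='soft_l1');print(s.x,s.fun.reshape(-1,2).round(1))
top=np.array([[350,140.75],[285,160.5],[275.5,187.75],[368.75,160.75],[342.3,248.9],[330.5,188]])
F=lambda q:np.r_[f(q),(proj("top",model(q[:3],q[3]))-top).ravel()]
def F2(q): return np.r_[f(q[:3]),(proj("top",model(q[:3],q[3]))-top).ravel()]
s=least_squares(F2,[.645,-.094,.288,.03],loss='soft_l1');print(s.x,s.fun.reshape(-1,2).round(1))
```

```text
[316  75  28  28 632] [329.61234177  88.56012658]
[176  78  26  26 540] [188.44259259  90.25      ]
[ 0.64764818 -0.09510657  0.28691248] [[ 0.1  0.5]
 [-0.8 -0.8]
 [ 0.1 -0.1]
 [ 0.8 -1. ]
 [-0.1  2.9]]
[ 0.64718355 -0.09512642  0.28574245  0.0290202 ] [[ 0.1  1.1]
 [-0.8 -0.4]
 [ 0.   0.3]
 [ 0.7 -0.4]
 [-0.3  3.4]
 [-0.3  0.3]
 [-0.5 -0.4]
 [ 0.3 -2.5]
 [-0.7 -0.3]
 [-0.1 -0.5]
 [ 2.2 -2.8]]
```

```bash
python3 -m pendant '[0.005,-0.002,0.03,0,0,0.003,0.05,0,0,0.03,0,0,0,0.05,0,0,0.03,0,0,0,0.05,0,0,0,0,0,0,0.05,0,0,0,0,0,0,0.05]' 12
python3 - <<'E'
from h import *
print(delta([.6475,-.0952,.098],.286))
p,r=pose();print(p)
cv2.imwrite("pics/w2.png",get_image("wrist")[:,:,::-1])
E
```

```text
clock: 2.65
position: [0.648, -0.0928, 0.161]
ee_rot: [3.109, 0.446, 0.002]
force: [0.3, -0.0, -0.1]
width: 0.55
gripper_force: 0.0
(array([-0.0012,  0.0022,  0.063 ]), np.float64(-0.0008))
[ 0.647984   -0.09275042  0.16104079]
```

View pics/w2.png

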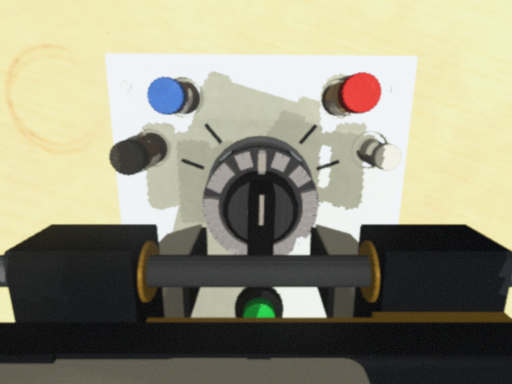

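The wrist view shows the bar at column 262, centred between the fingers at about 259. That matches the computed +2 mm shift in y, so I'll descend and grip.

```bash
python3 -m pendant '[-0.001,0.002,0.015,0,0,0,0.05,0,0,0.016,0,0,0,0.05,0,0,0.016,0,0,0,0.05,0,0,0.016,0,0,0,0.05,0,0,0,0,0,0,0.05,0,0,0,0,0,0,0.03,0,0,0,0,0,0,0.0,0,0,0,0,0,0,0.0,0,0,0,0,0,0,0.0,0,0,0,0,0,0,0]' 12
python3 - <<'E'
from h import *
print(delta([.6475,-.0952,.098],.286),observe()['ft_torque'])
E
```

```text
clock: 3.95
position: [0.6473, -0.0944, 0.0971]
ee_rot: [3.109, 0.447, 0.001]
force: [0.1, -0.2, 2.0]
width: 0.173
gripper_force: 11.9
(array([-0.    ,  0.0008, -0.0009]), np.float64(-0.0004)) [0.0357403  0.07627242 0.00899889]
```

```bash
python3 -m pendant '[0,0,0,0,0,0,0,0,0,0,0,0,0,0,0,0,-0.003,0,0,0,0,0,0,-0.003,0,0,0,0,0,0,-0.003,0,0,0,0,0,0,-0.001,0,0,0,0,0,0,0,0,0,0,0,0,0,0,0,0,0,0]' 28
python3 -c "
from h import *
s=observe();print(s['position'],s['force'],s['ft_torque'])"
```

```text
clock: 4.95
position: [0.647, -0.0944, 0.1066]
ee_rot: [3.11, 0.447, -0.0]
force: [4.1, -1.0, -8.1]
width: 0.176
gripper_force: 27.9
[ 0.64703175 -0.09442791  0.10662786] [ 4.09316065 -0.95193106 -8.08407887] [-0.15003722 -0.96846921 -0.02542506]
```

```bash
python3 -m pendant '[0,0,0,0,0,0.1,0,0,0,0,0,0,0.1,0,0,0,0,0,0,0.1,0,0,0,0,0,0,0.1,0,0,0,0,0,0,0.1,0,0,0,0,0,0,0,0,0,0,0.0015,0,0,0,0,0,0,0.0015,0,0,0,0,0,0,0,0,0,0,0]'
python3 -c "
from h import *
s=observe();print(s['position'],s['force'],s['ft_torque'],delta([.6475,-.0952,.098],.286-.5),s['joints'].round(2))"
```

```text
clock: 6.08
position: [0.6471, -0.0955, 0.1037]
ee_rot: [3.123, -0.336, 0.0]
force: [3.2, -3.5, -8.0]
width: 0.171
gripper_force: 27.9
[ 0.64706447 -0.0954595   0.10366657] [ 3.2348911  -3.54453799 -8.03752469] [-1.02825737 -0.86561264  0.00561902] (array([ 0.0004, -0.0004,  0.0057]), np.float64(-0.0003)) [ 0.08  0.61 -0.02  1.64  0.02  0.9  -1.73]
```

Turned to −0.50 with the knob about 6.6 mm up. I'll release it onto the ring, regrip lightly and step on by 0.04.

```bash
python3 -m pendant '[0,0,0,0,0,0,0.022,0,0,0,0,0,0,0.022,0,0,0,0,0,0,0.022,0,0,0,0,0,0,0,0,0,0,0,0,0,0,0,0,0,0,0,0,0,0,0,0,0,0,0.04,0,0,0,0,0,0,0]' 5
python3 -c "
from h import *
s=observe();print(s['width']*91.8,s['force'],s['ft_torque'],delta([.6475,-.0952,.098],.286-.54))"
```

```text
15.67413762119952 [ 3.2348911  -3.54453799 -8.03752469] [-1.02825737 -0.86561264  0.00561902] (array([ 0.0004, -0.0004,  0.0057]), np.float64(0.0397))invalid input
```

```bash
python3 -m pendant '[0,0,0,0,0,0,0.022, 0,0,0,0,0,0,0.022, 0,0,0,0,0,0,0.022, 0,0,0,0,0,0,0, 0,0,0,0,0,0,0, 0,0,0,0,0,0.04,0, 0,0,0,0,0,0,0]' 5
python3 -c "
from h import *
s=observe();print(s['width']*91.8,s['force'],s['ft_torque'],delta([.6475,-.0952,.098],.286-.54))"
```

```text
clock: 6.95
position: [0.6471, -0.0951, 0.1039]
ee_rot: [3.115, -0.401, 0.0]
force: [-0.9, -4.9, 1.9]
width: 0.178
gripper_force: 5.0
16.36215422387638 [-0.94229235 -4.94559644  1.94530751] [-0.98721259  0.30181822  0.09962693] (array([0.0004, 0.    , 0.0059]), np.float64(-0.0018))
```

```bash
python3 -m pendant '[0,0,0,0,0,0,0.022, 0,0.0005,0,0,0,0,0.022, 0,0,0,0,0,0,0, 0,0,0,0,0,0,0, 0,0,0,0,0,0,0]' 5
python3 -c "
from h import *
s=observe();print(s['width']*91.8,s['force'],s['ft_torque'])"
python3 -m pendant '[0,0,0,0,0,0.02,0, 0,0,0,0,0,0.02,0, 0,0,0,0,0,0,0]' 5
python3 -c "
from h import *
s=observe();print(s['width']*91.8,s['force'],s['ft_torque'],delta([.6475,-.0952,.098],.286-.58))"
```

```text
clock: 7.58
position: [0.6466, -0.0952, 0.1036]
ee_rot: [3.116, -0.399, -0.001]
force: [-1.8, -2.4, 0.1]
width: 0.178
gripper_force: 5.0
16.30965743811486 [-1.78564049 -2.37838286  0.11208268] [-0.44919827  0.39089805  0.0710781 ]
clock: 7.95
position: [0.6469, -0.0952, 0.1036]
ee_rot: [3.107, -0.462, -0.0]
force: [-1.1, -4.1, -1.7]
width: 0.183
gripper_force: 5.1
16.828716401254706 [-1.0571348  -4.07512202 -1.73465121] [-0.62523508  0.19843502  0.11287145] (array([ 0.0006, -0.0001,  0.0056]), np.float64(-0.0009))
```

```bash
python3 -m pendant '[0,0,0,0,0,0,0, 0,0,0,0,0,0,0, 0,0,0,0,0,0,0]' 12
python3 -c "
from h import *
s=observe();print(s['width']*91.8,s['force'],s['ft_torque'])
cv2.imwrite('pics/w3.png',cv2.resize(get_image('wrist')[100:300,130:400,::-1],None,fx=2.5,fy=2.5))"
```

```text
clock: 8.32
position: [0.6467, -0.0952, 0.1036]
ee_rot: [3.107, -0.461, -0.001]
force: [-1.9, -4.0, -1.6]
width: 0.177
gripper_force: 11.8
16.21977882167803 [-1.9319022  -3.95165644 -1.62324821] [-0.886769    0.39860666  0.05509418]
```

View pics/w3.png

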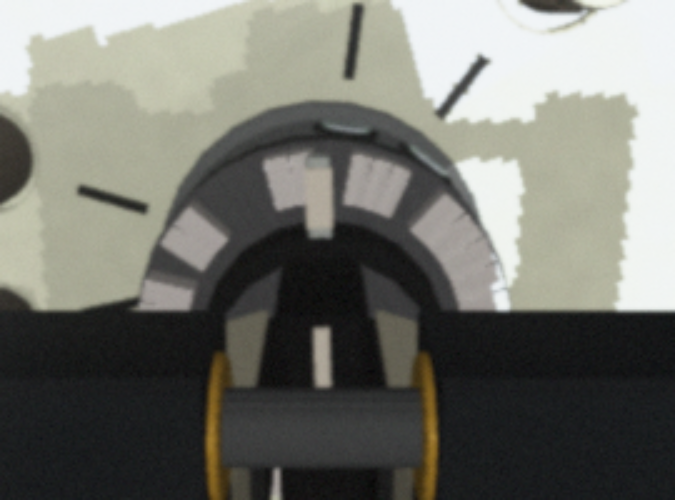

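The crop shows the tooth at column 318 on the ring. A gap (the notch) runs from about 307 to 348, and the red tick is at (353,40). The notch is about 0.04 rad further on.

```bash
python3 -m pendant '[0,0,0,0,0,0.02,0, 0,0,0,0,0,0.02,0, 0,0,0,0,0,0,0, 0,0,0,0,0,0,0.022, 0,0,0,0,0,0,0.022, 0,0,0,0,0,0,0.022]' 10
python3 -c "
from h import *
s=observe();print(s['width']*91.8,s['force'],s['ft_torque'],delta([.6475,-.0952,.098],.286-.62))
cv2.imwrite('pics/w4.png',cv2.resize(get_image('wrist')[100:300,130:400,::-1],None,fx=2.5,fy=2.5))"
```

```text
clock: 9.12
position: [0.6476, -0.0939, 0.1041]
ee_rot: [-3.097, 0.521, -0.002]
force: [-0.7, -0.4, -0.5]
width: 0.241
gripper_force: 0.0
22.15494885701878 [-0.70470226 -0.37778714 -0.49054981] [ 0.03923171  0.00669625 -0.04207368] (array([0.0003, 0.0012, 0.0061]), np.float64(0.0004))
```

View pics/w4.png

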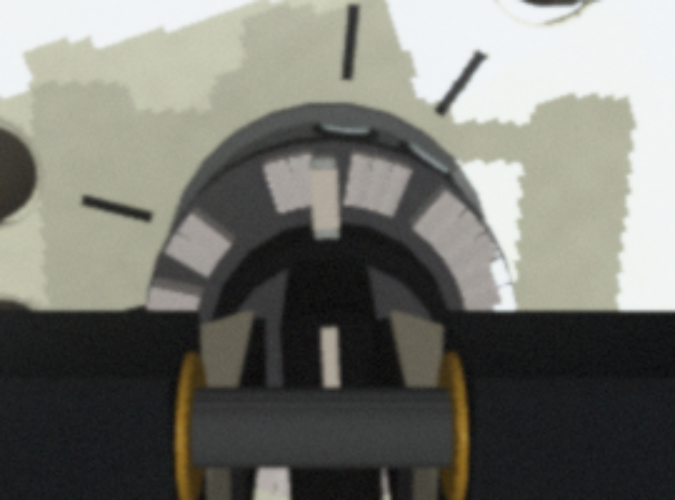

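The tooth is now at column 324, almost centred in the gap (about 308–347). The picture doesn't settle whether it has dropped, so I'll probe with a light grip and a small turn.

```bash
python3 -m pendant '[0,0.001,0,0,0,0,0.022, 0,0,0,0,0,0,0, 0,0,0,0,0,0,0, 0,0,0,0,0,0,0]' 8
cat > st.py <<'E'
from h import *
s=observe();x=R.from_rotvec(s['ee_rot']).as_matrix()[:,0]
print('w %.2f'%(s['width']*91.8),s['force'].round(1),s['ft_torque'].round(3),'knobyaw %.3f'%(np.arctan2(x[1],x[0])-.286),s['position'].round(4))
E
python3 st.py
python3 -m pendant '[0,0,0,0,0,0.02,0, 0,0,0,0,0,0,0]' 8
python3 st.py
```

```text
clock: 9.68
position: [0.6467, -0.0957, 0.1037]
ee_rot: [-3.098, 0.522, -0.0]
force: [0.3, 1.0, -0.2]
width: 0.179
gripper_force: 7.9
w 16.39 [ 0.3  1.  -0.2] [ 0.134 -0.012  0.032] knobyaw -0.620 [ 0.6467 -0.0957  0.1037]
clock: 9.93
position: [0.6465, -0.0958, 0.1032]
ee_rot: [3.092, -0.555, -0.001]
force: [2.4, 0.4, -6.9]
width: 0.171
gripper_force: 8.0
w 15.67 [ 2.4  0.4 -6.9] [ 0.101 -0.556  0.07 ] knobyaw -0.641 [ 0.6465 -0.0958  0.1032]
```

The wrist now carries −6.9 N, so the tooth is over the notch with only the grip holding it up. I'll release it.

```bash
python3 -m pendant '[0,0,0,0,0,0,0.024, 0,0,0,0,0,0,0.024, 0,0,0,0,0,0,0.024, 0,0,0,0,0,0,0.024]' 8
python3 st.py
python3 -m pendant '[0,0,0,0,0,0,0, 0,0,0,0,0,0,0, 0,0,0,0,0,0,0]' 6
python3 st.py
python3 -m pendant '[0,0,0,0,0,0.04,0, 0,0,0,0,0,0,0]' 6
python3 st.py
```

```text
clock: 10.42
position: [0.6466, -0.0959, 0.1038]
ee_rot: [3.092, -0.554, 0.0]
force: [0.2, 0.2, 0.1]
width: 0.259
gripper_force: 0.0
w 23.80 [0.2 0.2 0.1] [0.045 0.024 0.016] knobyaw -0.640 [ 0.6466 -0.0959  0.1038]
clock: 10.8
position: [0.6466, -0.0958, 0.1038]
ee_rot: [3.092, -0.553, 0.0]
force: [0.2, 0.3, 0.0]
width: 0.175
gripper_force: 6.0
w 16.07 [0.2 0.3 0. ] [ 0.114 -0.001  0.085] knobyaw -0.640 [ 0.6466 -0.0958  0.1038]
clock: 11.05
position: [0.6466, -0.0956, 0.1038]
ee_rot: [-3.08, 0.617, 0.0]
force: [-0.5, 0.1, -0.0]
width: 0.176
gripper_force: 6.1
w 16.14 [-0.5  0.1 -0. ] [0.293 0.095 0.16 ] knobyaw -0.681 [ 0.6466 -0.0956  0.1038]
```

```bash
python3 -m pendant '[0,0,0,0,0,0,0.03, 0,0,0,0,0,0,0.03, 0,0,-0.03,0,0,0,0.04, 0,0,-0.03,0,0,0,0.04, 0,0,-0.03,0,0,0,0.04, 0,0,0,0,0,0,0.04]' 6
python3 st.py; python3 -c "
from h import *
cv2.imwrite('pics/w5.png',cv2.resize(get_image('wrist')[100:260,130:400,::-1],None,fx=2.9,fy=2.9))
cv2.imwrite('pics/s5.png',cv2.resize(get_image('side')[130:240,190:350,::-1],None,fx=4,fy=4,interpolation=cv2.INTER_CUBIC))"
```

```text
clock: 11.8
position: [0.6481, -0.0962, 0.1964]
ee_rot: [-3.08, 0.616, -0.007]
force: [0.8, -0.6, -0.6]
width: 0.435
gripper_force: 0.0
w 39.92 [ 0.8 -0.6 -0.6] [0.056 0.021 0.063] knobyaw -0.681 [ 0.6481 -0.0962  0.1964]
```

View pics/w5.png

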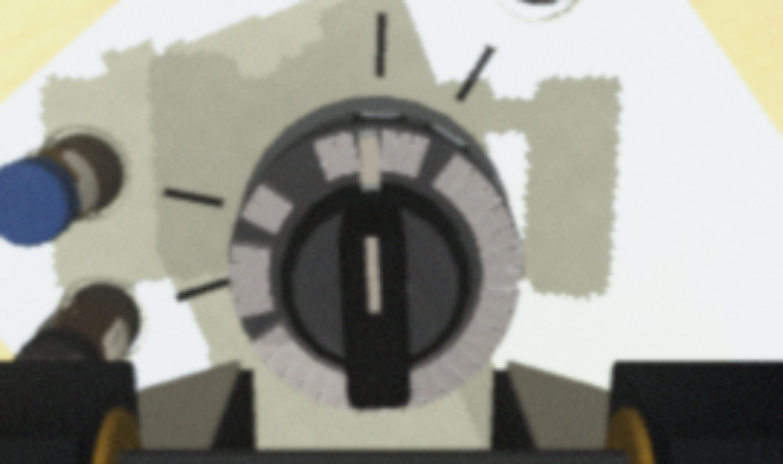

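View pics/s5.png

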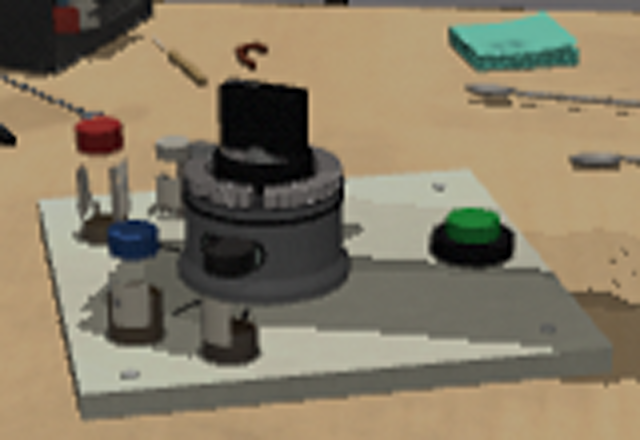

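The wrist crop shows the tooth at (370,160) filling the notch between ring segments, next to the red tick. I'll check the height numerically from the side view against the bar home at the start.

Run:
```python
from h import *
now=get_image("side")[:,:,::-1];old=cv2.imread("pics/side.png")
def bar(yaw,z):
    c,s=np.cos(yaw+.286),np.sin(yaw+.286)
    return np.array([[.647+c*a-s*b,-.0952+s*a+c*b,z] for a,b in((.023,.008),(.023,-.008),(-.023,-.008),(-.023,.008))])
for n,im,ya in(("old",old,0),("now",now,-.62)):
    g=cv2.cvtColor(np.ascontiguousarray(im),cv2.COLOR_BGR2GRAY).astype(int)
    for z in(.117,.123):
        q=proj("side",bar(ya,z));print(n,z,q.round(1).tolist())
    for c in(248,251,254,257,260,263):
        print(c,g[144:160,c].tolist())
```

```text
old 0.117 [[243.9, 152.1], [242.6, 149.7], [264.5, 148.3], [266.1, 150.6]]
old 0.123 [[243.9, 149.3], [242.5, 146.9], [264.5, 145.5], [266.1, 147.8]]
248 [160, 159, 156, 155, 155, 156, 154, 121, 28, 24, 9, 9, 7, 9, 9, 10]
251 [66, 31, 85, 161, 156, 157, 145, 62, 14, 25, 10, 8, 10, 10, 7, 8]
254 [155, 151, 148, 149, 155, 150, 114, 50, 18, 21, 5, 8, 9, 9, 7, 7]
257 [152, 154, 154, 153, 156, 152, 109, 11, 18, 16, 10, 10, 7, 10, 9, 8]
260 [151, 153, 154, 153, 155, 147, 72, 14, 22, 8, 6, 9, 9, 7, 7, 7]
263 [153, 154, 153, 155, 156, 144, 44, 17, 25, 12, 9, 8, 6, 7, 8, 6]
now 0.117 [[242.5, 149.9], [245.8, 147.7], [266.2, 150.5], [263.0, 152.7]]
now 0.123 [[242.4, 147.1], [245.8, 144.9], [266.2, 147.7], [263.1, 149.9]]
248 [165, 163, 161, 160, 155, 111, 42, 7, 11, 8, 6, 7, 12, 5, 10, 10]
251 [68, 32, 88, 166, 164, 148, 42, 24, 9, 12, 6, 8, 11, 9, 10, 8]
254 [160, 156, 153, 153, 161, 150, 71, 35, 5, 7, 10, 7, 8, 10, 8, 10]
257 [157, 159, 159, 159, 160, 163, 144, 0, 9, 12, 5, 8, 6, 9, 10, 6]
260 [156, 159, 158, 158, 159, 161, 147, 32, 5, 11, 9, 7, 8, 7, 6, 6]
263 [158, 158, 158, 160, 160, 162, 155, 110, 0, 9, 10, 6, 9, 9, 10, 10]
```

The bar height matches the home position, with about 0.3 mm difference against 6 mm if it were on the ring, so the knob is home. Next I'll line up over the button with the fingers closed.

```bash
python3 -m pendant '[0,0,0,0,0,-0.136,0, 0,0,0,0,0,-0.136,0, 0,0,0,0,0,-0.136,0, 0,0,0,0,0,-0.136,0, 0,0,0,0,0,-0.136,0, -0.04,0,0,0,0,0,0, -0.04,0,0,0,0,0,0, -0.036,0,0.02,0,0,0,0, 0,0,0.03,0,0,0,0, 0,0,0,0,0,0,0]' 20
python3 st.py; python3 -c "
from h import *
print(delta([.5366,-.1275,.045],.286));im=get_image('top')
cv2.imwrite('pics/t6.png',cv2.resize(im[100:280,230:420,::-1],None,fx=3,fy=3))
p,r=pose();print(wproj([.5366,-.1275,.029],p,r));im=get_image('wrist')[:,:,::-1];cv2.imwrite('pics/w6.png',im)"
```

```text
clock: 13.2
position: [0.5331, -0.1284, 0.1413]
ee_rot: [-3.108, -0.447, 0.008]
force: [0.2, 1.0, 0.0]
width: 0.006
gripper_force: 0.0
w 0.58 [0.2 1.  0. ] [ 0.005  0.023 -0.034] knobyaw -0.001 [ 0.5331 -0.1284  0.1413]
(array([0.0041, 0.0004, 0.0963]), np.float64(-0.0005))
[[257.89405582 191.62136214]]
```

View pics/w6.png

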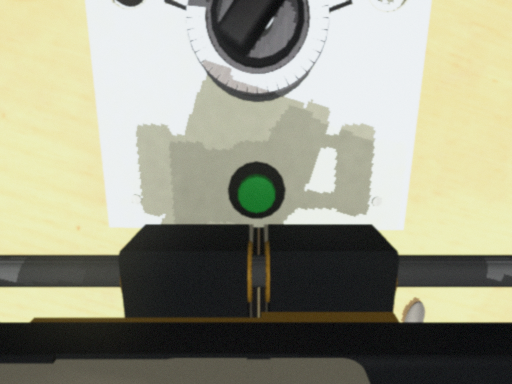

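The wrist view shows the button at (257,191), where it was predicted at (258,192). I'll go down.

```bash
python3 -m pendant '[0.002,0,0.03,0,0,0,0, 0.002,0,0.03,0,0,0,0, 0,0,0.025,0,0,0,0, 0,0,0.01,0,0,0,0, 0,0,0,0,0,0,0]'
python3 st.py
python3 -m pendant '[0,0,0.003,0,0,0,0, 0,0,0.003,0,0,0,0, 0,0,0,0,0,0,0]'; python3 st.py
```

```text
clock: 13.92
position: [0.5396, -0.1273, 0.049]
ee_rot: [-3.109, -0.448, -0.0]
force: [0.1, -0.0, 1.0]
width: 0.006
gripper_force: 0.0
w 0.59 [ 0.1 -0.   1. ] [ 0.009 -0.042  0.035] knobyaw 0.000 [ 0.5396 -0.1273  0.049 ]
clock: 14.3
position: [0.5402, -0.1275, 0.0434]
ee_rot: [3.109, 0.447, 0.003]
force: [2.1, -0.3, 3.2]
width: 0.009
gripper_force: 1.8
w 0.80 [ 2.1 -0.3  3.2] [-0.075 -0.413  0.001] knobyaw -0.000 [ 0.5402 -0.1275  0.0434]
```

```bash
python3 -m pendant '[0,0,0.002,0,0,0,0, 0,0,0.002,0,0,0,0, 0,0,0,0,0,0,0]'; python3 st.py
python3 -m pendant '[0,0,0.001,0,0,0,0, 0,0,0.001,0,0,0,0, 0,0,0,0,0,0,0]'; python3 st.py
```

```text
clock: 14.68
position: [0.5404, -0.1275, 0.0409]
ee_rot: [3.109, 0.447, 0.004]
force: [-3.1, 1.5, 26.3]
width: 0.006
gripper_force: 13.2
w 0.54 [-3.1  1.5 26.3] [ 0.207  0.884 -0.01 ] knobyaw -0.000 [ 0.5404 -0.1275  0.0409]
clock: 15.05
position: [0.5405, -0.1276, 0.0404]
ee_rot: [3.108, 0.447, 0.005]
force: [-9.8, 2.0, 46.4]
width: 0.004
gripper_force: 23.3
w 0.33 [-9.8  2.  46.4] [ 0.483  2.255 -0.023] knobyaw -0.000 [ 0.5405 -0.1276  0.0404]
```

```bash
cat > g.py <<'E'
from h import *
im=get_image("side")[:,:,::-1];h=cv2.cvtColor(np.ascontiguousarray(im),cv2.COLOR_BGR2HSV)
m=cv2.inRange(h,(45,90,40),(85,255,255));m[:170]=0;m[205:]=0;m[:,:290]=0;m[:,330:]=0
print([(y,int(m[y].sum()//255)) for y in range(170,205) if m[y].any()])
E
python3 g.py; python3 -m pendant '[0,0,-0.01,0,0,0,0, 0,0,-0.03,0,0,0,0, 0,0,-0.05,0,0,0,0, 0,0,-0.05,0,0,0,0, 0,0,0,0,0,0,0]'; python3 g.py; python3 st.py
python3 -c "
from h import *
print(proj('side',[[.537,-.1275,z] for z in (.02,.026,.03,.036)]))"
```

```text
[(185, 2), (186, 3), (187, 13), (188, 13), (189, 11), (190, 8)]
clock: 15.72
position: [0.5409, -0.1278, 0.1802]
ee_rot: [3.108, 0.446, 0.009]
force: [0.1, 0.3, -0.8]
width: 0.006
gripper_force: 0.0
[(182, 6), (183, 12), (184, 13), (185, 14), (186, 13), (187, 13), (188, 13), (189, 11), (190, 8)]
w 0.40 [-0.1  0.7 -0.3] [-0.025  0.024 -0.023] knobyaw -0.001 [ 0.5396 -0.1276  0.1779]
[[306.37460189 189.42482104]
 [306.48066624 186.87331175]
 [306.55164814 185.16575426]
 [306.65853201 182.59453041]]
```

While pressed, the cap's green top edge dropped about 3 px (roughly 6 mm), ending on a hard stop at 26 N, and it came back up after release. The arm is clear of everything, so I'm handing in.

```bash
python3 -c "
from cell import *
print(sign_off())"
```

```text
the job is handed in; nothing more can be done
None
```

I handed the job in after about 16 s of robot time: the knob is home in the red-capped vial's notch, the start button was pressed to its stop and sprang back, and no vial was touched; no verdict came back.

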